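# Load a tee carrier into the sloping loading ramp of a flatbed printer

## Task

Pick up the tee carrier whose tees are still unprinted (all white), lay it flat and square on the slope of the loading ramp, a few centimetres up from the ledge and a few centimetres short of the brass side stop, and let go so that gravity slides it down against the ledge by itself. Then slide the orange pusher up until its steel nose meets it and press it home into the corner between ledge and stop with a firm push, about 8 N felt at the pusher, never letting the pusher load the carrier with more than 20 N, and leave the pusher touching it. Do not drop the carrier, shift the stop or disturb the other things on the table.

Things in the scene. Friction and masses are not known exactly. Their poses are not given: they have to be found in the camera images.
- blank_center (a point): Unprinted tee carrier, loose, 0.3 kg: black base 90 (x) x 100 (y) x 10 mm thick; in its middle a blue grip rib 40 (x) x 20 (y) mm, 36 mm tall above the base; rows of four all-white tees at x = +-35 mm, 29 mm tall above the base. Grip the rib across its 20 mm width (along y). Point: its centre, 23 mm above its underside and below the rib's top; z up. Same either way round. Starts flat on the table.
- printed_center (a point): Another carrier of the same shape, whose tee tops are red (already printed): leave it alone. Same point and axes. The two carriers may start in either place.
- plate: The ramp's slick dark plate, fixed, 220 (x) x 360 (y) mm. Origin: centre of its upper surface; z is the surface normal; +x points up the slope (20 degrees); +y runs along the ledge towards the stop and falls 11 degrees, so things slide towards -x and +y. Friction with the carrier is 0.10 to 0.17: mostly it slides right to the stop, sometimes it hangs up short of it.
- ledge (a point): Middle, lengthways, of the aluminium ledge's upright face on the plate's low edge, 8 mm above the plate, at plate x = -100 mm; axes as the plate's. The ledge is 265 mm long along y and 16 mm high. A carrier fully home lies flat, its own x along the plate's x, its edge on this face, so its centre is at plate x = -55 mm.
- stop_face (a point): Middle of the face of the brass side stop, a block 60 (x) x 30 (y) x 16 mm high with a black knob on top, set at a different place along y each time. The face looks along the plate's -y; the point is 8 mm above the plate, at plate x = -55 mm; axes as the plate's. It is clamped and holds well over 20 N. A carrier fully home has its centre 50 mm to the -y side of it.
- jaw_face (a point): Middle of the front face of the orange pusher, a sliding block 50 (x) x 60 (y) x 16 mm high at plate x = -55 mm; it faces the plate's +y, towards the stop; the point is 8 mm above the plate; axes as the plate's. A steel nose, 12 mm thick, sticks out of this face towards the carrier by 4 to 24 mm, screwed out differently each time and not reported: it meets the carrier first, so feel for it.
- push_post (a point): Point on the axis of the pusher's upright round orange post (16 mm diameter, along the plate's z, its top 66 mm above the plate), 45 mm above the plate, 42 mm to the -y side of jaw_face. Push or pinch it here.
- pusher (a joint): Travel of the pusher along the plate's +y in m, 0 (fully back) to 0.16; it drags with about 3 N, and stays where it is left, so a carrier pressed home stays lightly nipped.
- ink_cyan: Blue ink bottle, 48 mm wide and 110 mm tall, upright; origin under its centre. Leave alone.
- ink_yellow: Yellow ink bottle, 48 mm wide and 110 mm tall, upright; origin under its centre. Leave alone.
- tape_roll: Roll of paper tape lying flat, 84 mm outside diameter, 24 mm high; origin under its centre. Leave alone.
- driver: Screwdriver with a red handle, 170 mm long, lying on the table. Leave alone.
- tee_tub: Grey tub with loose tees, 76 mm wide, 65 mm tall; origin under its centre. Leave alone.
- test_tile: White square test tile 70 x 70 x 12 mm; origin under its centre. Leave alone.
Mind the look-alikes: they are no part of the job. What is shaped like the part that bears blank_center but brown, purple or turquoise is not meant.

How it is judged:
By the outcome, as a careful person would: the job done as asked, in the order asked, and still so for the second after the job is handed in, with the robot touching nothing.
It also fails if it takes over 61 s, if anything falls off the work surface, if the arm or the gripper's body presses on something with over 40 N, if the wrist force passes 120 N, or if a joint passes its speed limit or range.

## Robot

A 7-joint arm with a two-finger parallel gripper is mounted at the origin on the work surface. World frame = base frame: x ahead of the robot, y to its left, z up, the work surface at z = 0. Lengths are in m, angles in rad, forces in N, time in s.
With the tool pointing down it reaches from about 0.4 to 0.875 m from the base axis. Payload 19.3 kg.
Tool frame: the origin (TCP) lies midway between the tips of the shut fingers; the grasp point (between the pads) lies 19 mm behind it (bot.pinch_z is the distance from the TCP to the grasp point, in m); z points along the fingers, y is the direction in which the jaws open and shut (so a half turn about z gives the same grasp; the last joint's range is limited). The gripper opens to 85 mm and grips with 20 to 120 N. Pads are 22 mm wide; open, the fingers measure 114 mm over their backs; the gripper's body (76 mm by 85 mm) begins 54 mm behind the grasp point. The pads swing forward as they close: fully open they stand 13 mm farther back than shut.
Start: joints at [-1.272, 0.521, -0.036, 1.599, 0.021, 1.021, -0.113], TCP at [0.225, 0.583, 0.231] pointing down, gripper open.
Joint ranges: [-2.91, 2.91], [-0.3, 2.13], [-1.5, 1.42], [0.17, 2.43], [-1.26, 4.41], [0.16, 1.93], [-2.52, 2.52]. Speed limits (rad/s): [1.89, 1.89, 2.39, 2.39, 3.01, 3.01, 3.01].

## Interface

Orientations are given as [roll, pitch, yaw] about the fixed x, y, z axes, in that order (R = Rz(yaw) Ry(pitch) Rx(roll)).
In Python, from workcell import bot gives the robot as it stands. The module is installed in compiled form; this text tells all that it offers.
- The arm moves only by the tool move_arm, never from a script. Its argument "moves" is text: rows parted by semicolons, each of 4 numbers parted by spaces: the shift along the tool's x, y, z in mm, then the turn about the tool's z in rad. In form: dx dy dz yaw; .... A call has exactly 10 rows; each row is the pose to reach, as a shift and turn from the pose commanded when the call began, along the tool's axes at that moment; what a row does not reach only later rows make up. A row lasts 1/12 s, in which the tool goes at most 41.7 mm and 7.16 degrees, less where a joint would pass 70% of its speed; a pose out of reach is approached as far as the arm can. A call with a gripper value outside its range is refused whole. "grip" is the opening, from 0 (shut) to 1 (fully open), set as the call begins (left out, the last holds). The fingers move at their own pace and stop on an object; "grip_force" is the grip in N (left out, the last holds). Time passes only in rows, so rows that repeat a pose let the fingers close, or fill a call up. It gives the time, the measured TCP pose, the force and the opening at its end, in the units of the state.
- bot.observe(): the state, without advancing time (a new reading comes with each control period).
- bot.grab_frame(name): name is "scene" or "top" or "wrist"; returns a dict with "frame" (400x640x3 uint8, red, green, blue), "z_map" (400x640 float32, m along the optical axis (not along the pixel's ray), 0 where there is no reading), "K" (3x3 intrinsics, pixels), "eye" and "attitude" of the camera in the world. Camera axes: x right, y up, looking along -z (the intrinsics and any distortion apply to the point x, -y, -z); pixel columns grow to the right and rows downward; lengths in m; the calibration is good to about 2 mm. A picture is of the moment at which its call begins.
- bot.job_done(): hands the job in, once; it reports no verdict.
Trained networks look in a picture, given as the dict that the camera call returned (one of the last four; its "shot" number tells which), for a name from the list of things; names that differ only in an ending like _2 or _b are one class to them, and where a whole thing is asked for, a point or a joint stands for the part that bears it (a point fixed in the world has none). Each returns a list of dicts, best first, with "conf" (0 to 1); they miss things now and then, are a little off and sometimes report something else, mostly with a low value. They report only what shows in the picture. A call takes as long as a camera call. They do not tell look-alikes from the thing itself.
- bot.search_frame(picture, label): "at" ([column, row] in pixels, amid what is visible of it).
- bot.pinpoint(picture, label): "at" ([column, row] in pixels: a listed point, or the origin of a listed thing).
The state is a dict: "clock": time; "qpos": joint angles; "qd": joint speeds; "joint_efforts": joint torques, N m; "position": TCP position; "tool_rot": TCP orientation; "force": force on the tool from outside, world axes, zero at the start; "moment": the same for the moment, N m; "grip_width": finger opening in m.
Only numpy, scipy, OpenCV 4.12 (cv2) and the standard library are available. Lean on these libraries where they do the work, as an engineer would, in place of code of your own. Each camera call takes 0.05 s, during which the arm holds its last target. There are 200 camera calls.

## Working session

There is one attempt and no reset: what is moved stays moved. The work goes in short steps, Python scripts to look and compute and a tool call to move; the robot and the scene stay as the last step left them, time stands still between calls to the robot, and variables do not carry over. Pictures are saved under pics/ and viewed, about 8 in all and at most 12, crops included, and the job is handed in when it is done.

Besides the shell and the picture viewer there is one more tool, called after "Call:" as a command line: name --argument value ..., lists and objects as JSON in quotes. move_arm: Moves the arm, as the interface text tells. Its arguments: {"type":"object","properties":{"moves":{"type":"string"},"grip":{"type":"number"},"grip_force":{"type":"number"}},"required":["moves"]}

```bash
mkdir -p pics
cat > h.py <<'E'
import numpy as np, cv2
from scipy.spatial.transform import Rotation as R
from workcell import bot
def world(p,uv,r=2):
    u,v=uv; K=p["K"]; ui,vi=int(round(u)),int(round(v))
    w=p["z_map"][max(0,vi-r):vi+r+1,max(0,ui-r):ui+r+1]; w=w[w>0]
    z=np.median(w) if w.size else np.nan
    return ray(p,uv,z)
def rot(p):
    a=np.array(p["attitude"],float)
    if a.shape==(3,3): return a
    return (R.from_euler('xyz',a) if a.size==3 else R.from_quat(a)).as_matrix()
def ray(p,uv,z):
    K=p["K"]; x=(uv[0]-K[0,2])/K[0,0]*z; y=(uv[1]-K[1,2])/K[1,1]*z
    return np.array(p["eye"])+rot(p)@np.array([x,-y,-z])
def cloud(p):
    z=p["z_map"];K=p["K"];v,u=np.indices(z.shape)
    c=np.stack([(u-K[0,2])/K[0,0]*z,-(v-K[1,2])/K[1,1]*z,-z],-1)
    return np.array(p["eye"])+c@rot(p).T
def save(p,n): cv2.imwrite("pics/"+n,p["frame"][:,:,::-1])
E
python3 - <<'E'
from h import *
s=bot.observe();print(s, bot.pinch_z)
for n in("scene","top"):
    p=bot.grab_frame(n);save(p,n+"1.png");print(n,p["eye"],p["attitude"],[k for k in p])
    for l in["blank_center","printed_center","plate","ledge","stop_face","jaw_face","push_post"]:
        for d in bot.pinpoint(p,l)[:3]: print(l,np.round(d["at"],1),round(d["conf"],2),np.round(world(p,d["at"]),3))
E
```

```text
{'clock': 0.0, 'qpos': array([-1.27218238,  0.52203578, -0.03632576,  1.60001175,  0.02119708,
        1.02107817, -0.11279995]), 'qd': array([-7.59570672e-04, -5.18291603e-04,  4.81058722e-05,  1.35808913e-04,
        2.02017192e-03,  4.45755998e-04, -1.40693232e-03]), 'joint_efforts': array([-6.72703445e-04, -9.27104759e+01,  1.97969086e+00, -3.69929230e+01,
        1.77728164e-02,  8.21431226e-03, -3.04337675e-05]), 'position': array([0.22523116, 0.58264389, 0.23071084]), 'tool_rot': array([-3.14044727e+00,  7.98029437e-05,  2.77276595e+00]), 'force': array([-0.44796057, -0.59126608, -0.0462507 ]), 'moment': array([ 0.01207077,  0.01155546, -0.04290528]), 'grip_width': 0.08534329204921004} 0.0187
scene [1.31294478 0.62347385 0.94422086] [ 0.89714828 -0.00401691  2.21786801] ['frame', 'z_map', 'K', 'eye', 'attitude', 'shot']
blank_center [269.3 166.5] 0.83 [ 0.341 -0.362  0.029]
blank_center [300.9 153.8] 0.76 [ 0.19  -0.309  0.039]
blank_center [239.3 209.4] 0.72 [ 0.633 -0.241  0.045]
printed_center [268.6 191.9] 0.63 [ 0.482 -0.236  0.035]
printed_center [439.  288.6] 0.47 [0.50
[... 325 characters left out ...]
.5 [ 0.557 -0.401  0.029]
top [0.33931825 0.03929747 1.29233806] [ 0.13212292 -0.01188334 -1.54100092] ['frame', 'z_map', 'K', 'eye', 'attitude', 'shot']
blank_center [411.8 160.5] 0.85 [ 0.624 -0.244  0.046]
blank_center [454.3 260.1] 0.85 [ 0.334 -0.367  0.045]
blank_center [437.5 316. ] 0.82 [ 0.175 -0.317  0.047]
printed_center [407.2 212.5] 0.77 [ 0.47  -0.234  0.028]
plate [377.3 127.5] 0.65 [ 0.736 -0.146 -0.001]
plate [273.9 175.3] 0.58 [0.554 0.158 0.11 ]
plate [173.5 199.8] 0.32 [0.488 0.465 0.011]
ledge [254.7 213.2] 0.62 [0.45  0.211 0.072]
ledge [299.1 195.2] 0.43 [0.501 0.085 0.107]
stop_face [238.3 198.5] 0.48 [0.49  0.259 0.079]
jaw_face [302.  197.2] 0.96 [0.493 0.077 0.121]
```

Run:
```python
import cv2
a=cv2.imread("pics/top1.png");b=cv2.imread("pics/scene1.png")
cv2.imwrite("pics/c1.png",cv2.resize(a[90:360,150:510],(800,600),interpolation=cv2.INTER_CUBIC))
cv2.imwrite("pics/c2.png",cv2.resize(b[120:360,160:480],(800,600),interpolation=cv2.INTER_CUBIC))
```

```text
(no output)
```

View pics/c1.png

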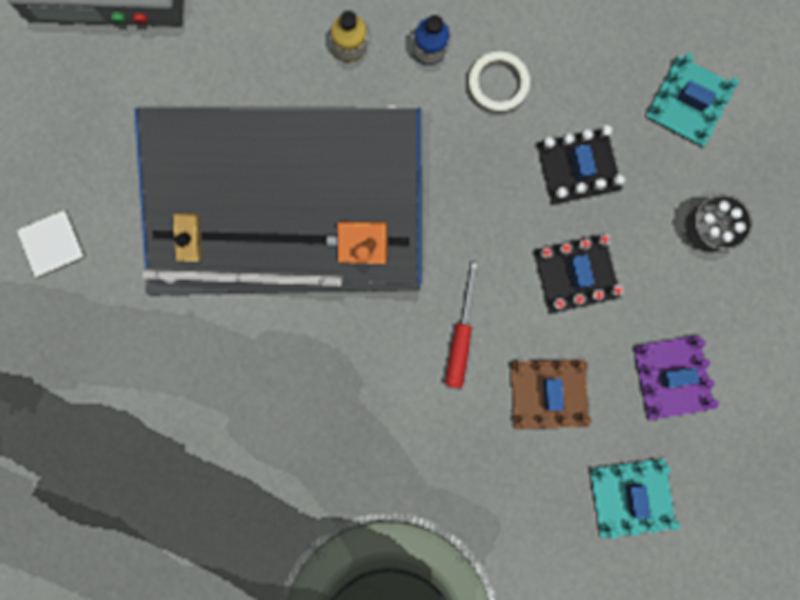

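View pics/c2.png

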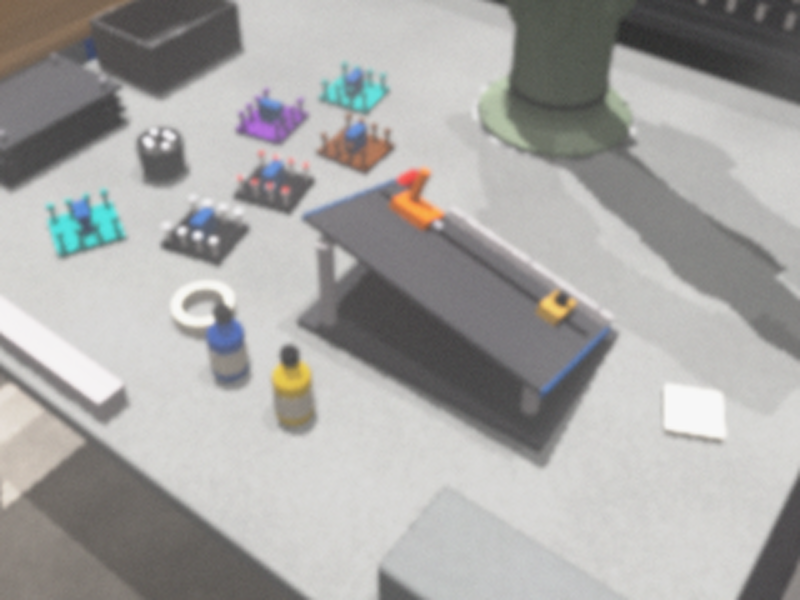

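The top crop shows the white-tee (blank) carrier at (580,165), just above the red-tee one at (578,272). The ramp's stop is at (186,238), the pusher at (361,243) with its nose at (332,240), and the ledge runs along the low side, y≈278. Next I'll fit the plate frame and the rib pose.

```bash
cat > plate.py <<'E'
from h import *
def fit(p):
    C=cloud(p).reshape(-1,3); V=(p["z_map"]>0).reshape(-1)
    rgb=p["frame"].reshape(-1,3).astype(int)
    box=V&(C[:,0]>.3)&(C[:,0]<.8)&(C[:,1]>-.15)&(C[:,1]<.45)&(C[:,2]>.03)&(C[:,2]<.25)
    P=C[box]; best=None;rng=np.random.default_rng(0)
    for _ in range(400):
        a,b,c=P[rng.integers(len(P),size=3)];n=np.cross(b-a,c-a);l=np.linalg.norm(n)
        if l<1e-6: continue
        n/=l;k=abs((P-a)@n)<.004
        if best is None or k.sum()>best.sum(): best=k
    for _ in range(3):
        Q=P[best];m=Q.mean(0);n=np.linalg.svd(Q-m,full_matrices=False)[2][2];n*=np.sign(n[2]);best=abs((P-m)@n)<.004
    y=np.array([0,1,0])-n*n[1];y/=np.linalg.norm(y);x=np.cross(y,n)
    q=np.c_[(Q-m)@x,(Q-m)@y].astype(np.float32)
    r=cv2.minAreaRect(q);bp=cv2.boxPoints(r);e=[bp[1]-bp[0],bp[2]-bp[1]];e=max(e,key=np.linalg.norm)
    e=e/np.linalg.norm(e)*np.sign(e[1]);Y=x*e[0]+y*e[1];X=np.cross(Y,n)
    c=m+x*r[0][0]+y*r[0][1]
    return c,np.c_[X,Y,n],r[1],Q
E
python3 - <<'E'
from plate import *
for name in("top","scene"):
    p=bot.grab_frame(name);c,M,s,Q=fit(p)
    print(name,c.round(4),M.round(4).tolist(),np.round(s,3),"asin",np.degrees(np.arcsin(M[2,:2])))
    for l in["ledge","stop_face","jaw_face","push_post"]:
        for d in bot.pinpoint(p,l)[:1]: print(l,round(d["conf"],2),(M.T@(world(p,d["at"],1)-c)).round(3))
    C=cloud(p);f=p["frame"].astype(int);L=(C-c)@M
    def ext(mask,n):
        q=L[mask&(p["z_map"]>0)];print(n,len(q),np.percentile(q,[2,50,98],axis=0).round(3).tolist())
    inp=(abs(L[...,0])<.12)&(abs(L[...,1])<.19)&(L[...,2]>.006)&(L[...,2]<.08)
    r,g,b=f[...,0],f[...,1],f[...,2]
    ext(inp&(r>180)&(g<150)&(b<90),"orange");ext(inp&(r>140)&(g>110)&(b<110)&(L[...,2]<.025),"brass")
    blue=(b>r+40)&(b>g+15)&(C[...,2]>.03)&(C[...,2]<.06)&(np.hypot(C[...,0]-.624,C[...,1]+.244)<.035)
    q=C[blue];rr=cv2.minAreaRect((q[:,:2]*1000).astype(np.float32));print("rib",len(q),rr,q[:,2].mean())
E
```

```text
top [0.5428 0.1593 0.1059] [[0.9389, 0.0168, -0.3437], [0.0525, 0.9801, 0.1916], [0.3401, -0.1979, 0.9193]] [0.228 0.371] asin [ 19.88098603 -11.41492196]
ledge 0.81 [-0.095  0.055 -0.   ]
stop_face 0.49 [-0.051  0.097  0.001]
jaw_face 0.61 [-0.044 -0.071  0.003]
push_post 0.95 [-0.044 -0.12   0.03 ]
orange 285 [[-0.072, -0.141, 0.011], [-0.044, -0.114, 0.016], [-0.027, 0.114, 0.066]]
brass 406 [[-0.076, -0.141, 0.01], [-0.044, -0.094, 0.016], [-0.021, 0.13, 0.02]]
rib 82 ((619.079833984375, -247.23265075683594), (37.911888122558594, 19.441116333007812), 13.216938018798828) 0.04585379775536209
scene [0.5501 0.1571 0.1128] [[0.9403, 0.0295, -0.339], [0.0389, 0.9804, 0.1932], [0.3381, -0.1948, 0.9207]] [0.222 0.37 ] asin [ 19.75937074 -11.23361866]
ledge 0.86 [-0.103  0.037  0.006]
stop_face 0.58 [-0.049  0.107  0.015]
jaw_face 0.83 [-0.054 -0.084  0.003]
push_post 0.83 [-0.055 -0.119  0.053]
orange 75 [[-0.067, -0.136, 0.007], [-0.047, -0.119, 0.015], [-0.029, -0.082, 0.062]]
brass 189 [[-0.074, -0.14, 0.007], [-0.043, -0.097, 0.015], [-0.028, 0.133, 0.021]]
rib 49 ((621.02978515625, -247.87677001953125), (37.121402740478516, 23.66806983947754), 15.706096649169922) 0.048109779140833926
```

```bash
cat >> h.py <<'E'
def delta(tgt,yaw=None):
    s=bot.observe();T=R.from_euler('xyz',s["tool_rot"])
    d=T.inv().apply(np.array(tgt)-s["position"])*1000
    x=T.as_matrix()[:,0];w=np.arctan2(x[1],x[0])
    dy=0 if yaw is None else -(((yaw-w)+np.pi)%(2*np.pi)-np.pi)
    print("t",round(s["clock"],2),"pos",s["position"].round(4),"yaw",round(w,4),"F",s["force"].round(1),"-> delta mm",d.round(1),"turn",round(dy,4))
E
python3 -c "
from h import *
delta([.62,-.247,.24],np.radians(13.5))"
```

```text
t 1.3 pos [0.2253 0.583  0.2313] yaw 2.7728 F [-0.3 -0.1 -0.2] -> delta mm [-667.3 -631.9   -8.7] turn 2.5372
```

Call:
move_arm --moves "-33 -32 -10 0.124; -66 -64 -20 0.248; -99 -96 -30 0.372; -132 -128 -35 0.496; -165 -160 -35 0.62; -198 -192 -35 0.744; -231 -220 -35 0.868; -260 -250 -35 0.992; -290 -280 -35 1.116; -320 -305 -35 1.24"

```text
clock: 2.13
position: [0.4011, 0.2068, 0.2666]
tool_rot: [3.141, -0.001, 1.527]
force: [0.7, 0.3, 0.5]
grip_width: 0.0855
```

```bash
python3 -c "
from h import *
delta([.62,-.247,.24],np.radians(13.5));print(bot.observe()['qpos'])"
```

```text
t 2.13 pos [0.4011 0.2068 0.2666] yaw 1.5268 F [0.7 0.3 0.5] -> delta mm [-443.8  238.6   26.3] turn 1.2912
[-0.91447661  0.20670036  0.36157302  2.00646622 -0.09042914  0.94270827
 -0.55073493]
```

Call:
move_arm --moves "-40 22 -5 0.124; -80 44 -5 0.248; -116 62 -5 0.372; -152 82 -5 0.496; -188 101 -5 0.62; -224 120 0 0.744; -260 140 0 0.868; -296 159 0 0.992; -332 178 5 1.116; -368 198 10 1.24"

```text
clock: 2.97
position: [0.5844, -0.1664, 0.2567]
tool_rot: [3.141, -0.001, 0.287]
force: [1.4, 1.2, 0.3]
grip_width: 0.0851
```

```bash
python3 -c "
from h import *
delta([.60,-.247,.24],np.radians(13.5));print(bot.observe()['qpos'])"
```

```text
t 2.97 pos [ 0.5844 -0.1664  0.2567] yaw 0.2873 F [1.4 1.2 0.3] -> delta mm [-7.9 81.7 16.7] turn 0.0517
[-0.28430698  0.56355199  0.71053064  1.64606814 -0.40572057  1.08383738
 -0.74085403]
```

Call:
move_arm --moves "-2 30 5 0.05; -5 60 10 0.05; -8 82 17 0.05; -8 82 17 0.05; -8 82 17 0.05; -8 82 17 0.05; -8 82 17 0.05; -8 82 17 0.05; -8 82 17 0.05; -8 82 17 0.05"

```text
clock: 3.8
position: [0.5999, -0.2447, 0.2398]
tool_rot: [3.142, -0.0, 0.244]
force: [-0.4, -0.3, -0.3]
grip_width: 0.0851
```

Run:
```python
from h import *
p=bot.grab_frame("wrist");save(p,"w1.png");print(p["eye"],p["attitude"],p["K"])
for d in bot.pinpoint(p,"blank_center")[:3]: print(np.round(d["at"],1),round(d["conf"],2),np.round(world(p,d["at"]),4))
C=cloud(p);f=p["frame"].astype(int);r,g,b=[f[...,i] for i in range(3)]
blue=(b>r+40)&(b>g+15)&(C[...,2]>.04)&(C[...,2]<.055)&(np.hypot(C[...,0]-.62,C[...,1]+.247)<.04)
q=C[blue];rr=cv2.minAreaRect((q[:,:2]*1000).astype(np.float32));print("rib",len(q),rr,q[:,2].mean())
delta([rr[0][0]/1e3,rr[0][1]/1e3,.1],np.radians(13.5))
```

```text
[ 0.66295125 -0.22921718  0.38232782] [-2.62476700e-01 -6.15868781e-04 -1.32754682e+00] [[354.62082644   0.         323.19335767]
 [  0.         354.62082644 194.38441711]
 [  0.           0.           1.        ]]
[333.3 152.5] 0.85 [ 0.6177 -0.2506  0.0458]
[511.7  90.1] 0.67 [ 0.712  -0.394   0.0461]
rib 866 ((618.5792846679688, -248.25384521484375), (39.457881927490234, 19.359647750854492), 13.837653160095215) 0.045769623192842696
t 3.9 pos [ 0.5998 -0.2449  0.2397] yaw 0.2432 F [ 0.   1.1 -0.6] -> delta mm [ 17.4   7.7 139.7] turn 0.0075
```

View pics/w1.png

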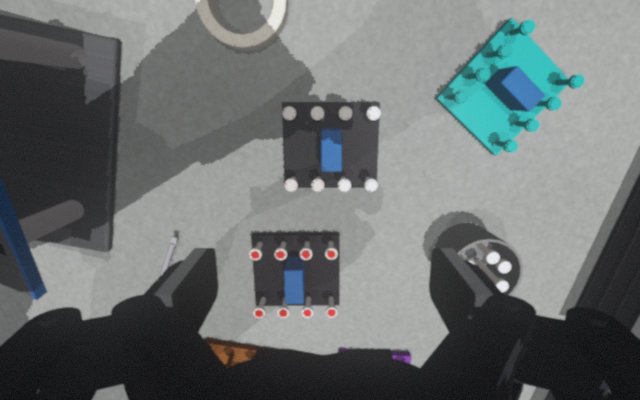

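The white-tee carrier is confirmed at (330,150), and the rib is 39 x 19 mm with its top at z = 46 mm. Next I descend and grip.

Call:
move_arm --moves "10 4 35 0.002; 17.4 7.7 70 0.002; 17.4 7.7 110 0.002; 17.4 7.7 150 0.002; 17.4 7.7 185 0.002; 17.4 7.7 205 0.002; 17.4 7.7 215 0.002; 17.4 7.7 221 0.002; 17.4 7.7 222 0.002; 17.4 7.7 222 0.002"

```text
clock: 4.73
position: [0.619, -0.2489, 0.0187]
tool_rot: [3.141, -0.001, 0.241]
force: [-0.1, 0.7, 0.4]
grip_width: 0.0854
```

Call:
move_arm --moves "0 0 0 0;0 0 0 0;0 0 0 0;0 0 0 0;0 0 0 0;0 0 0 0;0 0 0 0;0 0 0 0;0 0 0 0;0 0 0 0" --grip 0 --grip_force 25

```text
clock: 5.57
position: [0.6186, -0.2486, 0.0179]
tool_rot: [3.142, -0.0, 0.241]
force: [-1.3, 0.5, 6.2]
grip_width: 0.0197
```

Call:
move_arm --moves "0 0 -15 0;0 0 -40 0;0 0 -80 0;0 0 -120 0;0 0 -160 0;0 0 -200 0;0 0 -240 0; 0 0 -270 0; 0 0 -280 0;0 0 -280 0"

```text
clock: 6.4
position: [0.6188, -0.2491, 0.3006]
tool_rot: [3.14, -0.003, 0.24]
force: [-0.6, 0.2, -4.6]
grip_width: 0.0193
```

```bash
python3 -c "
from h import *
delta([.50,.13,.298],np.radians(2.5));print(bot.observe()['qpos'],bot.observe()['grip_width'])"
```

```text
t 6.4 pos [ 0.6188 -0.2491  0.3006] yaw 0.2405 F [-0.6  0.2 -4.6] -> delta mm [ -25.1 -396.5    1.8] turn 0.1968
[-0.12570399  0.63095862  0.72052366  1.42225435 -0.42462756  1.24265166
 -0.69621077] 0.01934750982733069
```

Call:
move_arm --moves "-1 -10 0 0.02;-2 -30 0 0.04;-4 -60 0 0.06;-6 -95 0 0.08;-8 -130 0 0.1;-11 -165 0 0.12;-14 -200 0 0.14;-17 -235 0 0.16;-20 -270 0 0.18;-22 -305 0 0.197"

```text
clock: 7.23
position: [0.5224, 0.0439, 0.296]
tool_rot: [3.141, 0.003, 0.043]
force: [1.6, -0.2, -3.1]
grip_width: 0.0196
```

Call:
move_arm --moves "0 -30 0 0;0 -55 0 0;0 -75 0 0;0 -88 0 0;0 -90 0 0;0 -90 0 0;0 -90 0 0;0 -90 0 0;0 -90 0 0;0 -90 0 0"

```text
clock: 8.07
position: [0.5205, 0.1315, 0.2976]
tool_rot: [3.142, -0.0, 0.043]
force: [0.3, -0.1, -1.8]
grip_width: 0.0193
```

```bash
cat > look.py <<'E'
from plate import *
import sys
p=bot.grab_frame("wrist");save(p,sys.argv[1])
c,M,s,Q=fit(p)
print("eye",p["eye"].round(3) if hasattr(p["eye"],"round") else p["eye"]);print(c.round(4),M.round(4).tolist(),np.round(s,3),"asin",np.degrees(np.arcsin(M[2,:2])))
for l in["plate","ledge","stop_face","jaw_face","push_post","blank_center"]:
    for d in bot.pinpoint(p,l)[:1]: w=world(p,d["at"],1);print(l,round(d["conf"],2),np.round(d["at"]),w.round(4),(M.T@(w-c)).round(4))
np.savez("last.npz",c=c,M=M)
print(bot.observe()["qpos"].round(2))
E
python3 look.py w2.png
```

```text
eye [0.585 0.134 0.44 ]
[0.5462 0.158  0.1079] [[0.9388, 0.0241, -0.3436], [0.0452, 0.9803, 0.1922], [0.3415, -0.1959, 0.9192]] [0.22 0.37] asin [ 19.96545024 -11.29992161]
plate 0.93 [299. 142.] [0.546  0.155  0.1088] [-0.     -0.0032  0.0004]
stop_face 0.64 [203. 180.] [0.5565 0.1747 0.3192] [ 0.0826 -0.0248  0.1939]
push_post 0.58 [426. 235.] [0.5282 0.0847 0.2899] [ 0.0419 -0.108   0.1595]
blank_center 0.87 [566. 322.] [ 0.3149 -0.199   0.0319] [-0.2593 -0.3406 -0.0589]
[-0.97  0.42  0.84  1.78 -0.35  1.1  -1.54]
```

View pics/w2.png

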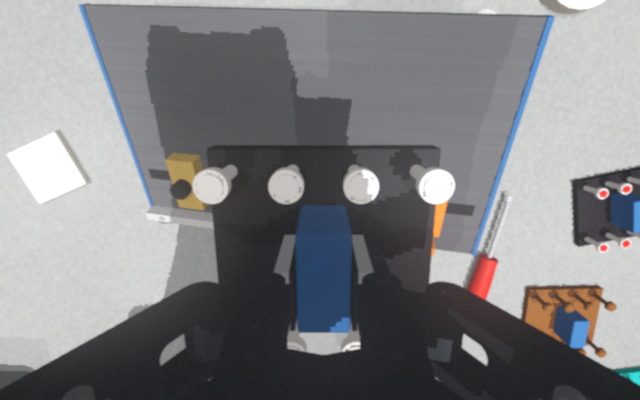

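The wrist view shows the carrier held square. The stop's brass block is at (187,180) and the plate outline is clear. Now I measure the stop's face more exactly by ray-plane intersection.

```bash
cat >> h.py <<'E'
def onplane(p,uv,c,M,h):
    uv=np.atleast_2d(uv).astype(float);K=p["K"]
    d=np.c_[(uv[:,0]-K[0,2])/K[0,0],-(uv[:,1]-K[1,2])/K[1,1],-np.ones(len(uv))]@rot(p).T
    e=(np.array(p["eye"])-c)@M;d=d@M;t=(h-e[2])/d[:,2];return e+d*t[:,None]
E
python3 - <<'E'
from h import *
z=np.load("last.npz");c,M=z["c"],z["M"]
p=bot.grab_frame("wrist");f=p["frame"].astype(int);r,g,b=[f[...,i] for i in range(3)]
m=(r>100)&(r>b+50)&(g>b+25); v,u=np.nonzero(m)
k=(u>155)&(u<215)&(v>140)&(v<215);L=onplane(p,np.c_[u[k],v[k]],c,M,.016)
print("brass",k.sum(),np.percentile(L,[1,5,50,95,99],axis=0).round(4).tolist())
m=(r>150)&(g<150)&(b<80)&(r>g+40);v,u=np.nonzero(m);k=(u>420)&(u<470)&(v>190)&(v<260);L=onplane(p,np.c_[u[k],v[k]],c,M,.016)
print("orange",k.sum(),np.percentile(L,[1,50,99],axis=0).round(4).tolist())
for x,y in((-.02,.01),):
    for h in(0,):print((c+M@[x,y,h]).round(4))
print("Xhead",np.degrees(np.arctan2(M[1,0],M[0,0])))
E
```

```text
brass 1074 [[-0.0836, 0.0949, 0.016], [-0.0813, 0.0979, 0.016], [-0.036, 0.1147, 0.016], [-0.0185, 0.1304, 0.016], [-0.0166, 0.1319, 0.016]]
orange 43 [[-0.1032, -0.1394, 0.016], [-0.0877, -0.1371, 0.016], [-0.0691, -0.1347, 0.016]]
[0.5277 0.1669 0.0991]
Xhead 2.756928373188401
```

Run:
```python
from h import *
z=np.load("last.npz");c,M=z["c"],z["M"]
t=c+M@[-.022,.016,.037]-[0,0,bot.pinch_z]
print(t)
delta(t,np.arctan2(M[1,0],M[0,0]))
```

```text
[0.5132495  0.1797897  0.11256243]
t 8.47 pos [0.5204 0.1323 0.2976] yaw 0.0438 F [ 0.8 -0.8 -3.9] -> delta mm [ -5.  -47.8 185. ] turn -0.0043
```

Call:
move_arm --moves "-1 -10 10 0;-2 -25 30 0;-4 -40 60 0;-5 -48 90 0;-5 -48 115 0;-5 -48 135 0;-5 -48 145 0;-5 -48 150 0;-5 -48 150 0;-5 -48 150 0" --grip 0 --grip_force 20

```text
clock: 9.3
position: [0.5137, 0.1801, 0.1482]
tool_rot: [-3.141, -0.001, 0.044]
force: [-0.1, -0.1, -2.5]
grip_width: 0.0196
```

Call:
move_arm --moves "0 0 3 0;0 0 6 0;0 0 9 0;0 0 11 0;0 0 13 0;0 0 15 0;0 0 17 0;0 0 19 0;0 0 20 0;0 0 20 0"

```text
clock: 10.13
position: [0.5127, 0.1804, 0.1275]
tool_rot: [-3.141, 0.001, 0.044]
force: [-6.7, 2.2, 5.4]
grip_width: 0.0196
```

Call:
move_arm --moves "0 0 1 0;0 0 2 0;0 0 3 0;0 0 4 0;0 0 5 0;0 0 6 0;0 0 7 0;0 0 8 0;0 0 9 0;0 0 9 0"

```text
clock: 10.97
position: [0.5128, 0.1808, 0.1189]
tool_rot: [-3.14, 0.001, 0.044]
force: [-9.5, 4.9, 15.4]
grip_width: 0.0193
```

Run:
```python
from h import *
z=np.load("last.npz");c,M=z["c"],z["M"]
p=bot.grab_frame("wrist");save(p,"w3.png");s=bot.observe();print(s["force"],s["grip_width"],s["position"])
```

```text
[-9.92842303  5.0374039  14.44994775] 0.019195643267290913 [0.51286685 0.18079109 0.11900385]
```

View pics/w3.png

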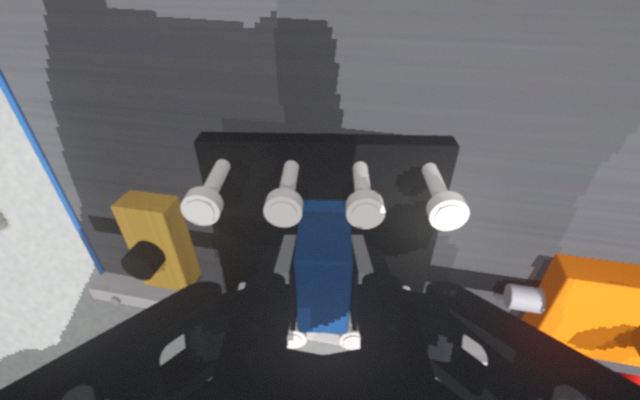

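The view shows the carrier on the plate with its top edge at row 135, between the stop (155,240) on the left and the nose (525,298) on the right. I'll measure its tilt from the tee tops.

```bash
cat > tilt.py <<'E'
from h import *
import sys
z=np.load("last.npz");c,M=z["c"],z["M"]
p=bot.grab_frame("wrist");L=(cloud(p)-c)@M
f=p["frame"].astype(int);w=(f.min(-1)>140)&(f.max(-1)-f.min(-1)<25)
w[:150]=0;w[260:]=0;w[:,:150]=0;w[:,480:]=0
n,l,st,ce=cv2.connectedComponentsWithStats(w.astype(np.uint8))
for i in range(1,n):
    if st[i,4]>150:
        q=L[(l==i)&(p["z_map"]>0)];print("tee",ce[i].round(),np.median(q[q[:,2]>np.percentile(q[:,2],60)],0).round(4))
# base top: dark, around row 140-165
for u in(225,260,330,390,440):
    print("base",u,np.median(L[146:158,u-4:u+5].reshape(-1,3),0).round(4))
b=L[215:320,305:345].reshape(-1,3);b=b[np.isfinite(b).all(1)&(p["z_map"][215:320,305:345].ravel()>0)]
m=b.mean(0);nn=np.linalg.svd(b-m,full_matrices=False)[2][2];nn*=np.sign(nn[2]);print("rib normal in plate",nn.round(3),m.round(4))
s=bot.observe();print(s["clock"],s["force"].round(1),s["grip_width"],s["position"])
E
python3 tilt.py
```

```text
tee [205. 198.] [0.0143 0.054  0.0555]
tee [284. 200.] [0.014  0.0282 0.0506]
tee [364. 201.] [0.0136 0.0022 0.0457]
tee [445. 203.] [ 0.0135 -0.0238  0.0406]
base 225 [0.0194 0.0569 0.0258]
base 260 [0.0197 0.0437 0.0233]
base 330 [0.0198 0.0177 0.0185]
base 390 [ 0.0199 -0.0044  0.0143]
base 440 [ 0.02   -0.0227  0.0107]
rib normal in plate [0.006 0.978 0.21 ] [-0.0099  0.0136  0.0488]
11.0667 [-9.   4.7 13.9] 0.019964005571576023 [0.51287908 0.18078879 0.11902535]
```

Call:
move_arm --moves "0 0 0.5 0;0 0 1 0;0 0 1.5 0;0 0 2 0;0 0 2.5 0;0 0 3 0;0 0 3 0;0 0 3 0;0 0 3 0;0 0 3 0"

```text
clock: 11.9
position: [0.5134, 0.1817, 0.1171]
tool_rot: [-3.138, -0.001, 0.045]
force: [-14.3, 9.8, 35.4]
grip_width: 0.0196
```

```bash
python3 tilt.py
```

```text
tee [206. 197.] [0.0142 0.0556 0.0529]
tee [284. 200.] [0.0137 0.0295 0.0488]
tee [364. 203.] [0.0134 0.0035 0.0447]
tee [446. 206.] [ 0.0132 -0.023   0.0405]
base 225 [0.0189 0.0588 0.0234]
base 260 [0.0192 0.0453 0.0213]
base 330 [0.0201 0.019  0.0171]
base 390 [ 0.0205 -0.003   0.0137]
base 440 [ 0.0209 -0.021   0.0106]
rib normal in plate [0.03  0.97  0.242] [-0.0098  0.0148  0.0473]
11.95 [-13.    9.5  35.7] 0.019685340482184167 [0.51341669 0.18176047 0.11707434]
```

Call:
move_arm --moves "0 0 -1 0;0 0 -2 0;0 0 -2 0;0 0 -2 0;0 0 -2 0;0 0 -2 0;0 0 -2 0;0 0 -2 0;0 0 -2 0;0 0 -2 0"

```text
clock: 12.78
position: [0.5132, 0.1811, 0.1182]
tool_rot: [-3.14, 0.0, 0.044]
force: [-8.1, 6.2, 15.1]
grip_width: 0.0194
```

Call:
move_arm --moves "0 0 0 0;0 0 0 0;0 0 0 0;0 0 0 0;0 0 0 0;0 0 0 0;0 0 0 0;0 0 0 0;0 0 0 0;0 0 0 0" --grip 0.245

```text
clock: 13.62
position: [0.5133, 0.18, 0.1176]
tool_rot: [-3.142, -0.0, 0.044]
force: [-2.0, 3.2, 2.9]
grip_width: 0.0209
```

```bash
python3 tilt.py
```

```text
tee [205. 198.] [0.014  0.0539 0.0537]
tee [284. 201.] [0.0139 0.028  0.0494]
tee [364. 203.] [0.0136 0.0019 0.0451]
tee [445. 206.] [ 0.0135 -0.0244  0.0407]
base 225 [0.0194 0.0565 0.0241]
base 260 [0.0194 0.0432 0.022 ]
base 330 [0.0203 0.0171 0.0177]
base 390 [ 0.0207 -0.0049  0.0139]
base 440 [ 0.0211 -0.0229  0.0109]
rib normal in plate [0.024 0.973 0.229] [-0.0096  0.0131  0.0476]
13.6667 [-1.6  2.9  3.3] 0.020984014468043297 [0.51329025 0.18005757 0.11756274]
```

Call:
move_arm --moves "0 0 0 0;0 0 0 0;0 0 0 0;0 0 0 0;0 0 0 0;0 0 0 0;0 0 0 0;0 0 0 0;0 0 0 0;0 0 0 0" --grip 0.262

```text
clock: 14.5
position: [0.5133, 0.18, 0.1175]
tool_rot: [3.142, 0.0, 0.044]
force: [-0.6, -0.4, -2.0]
grip_width: 0.0225
```

```bash
python3 tilt.py
```

```text
tee [209. 194.] [0.0124 0.0548 0.0495]
tee [284. 199.] [0.0123 0.0286 0.0466]
tee [362. 203.] [0.0123 0.0024 0.0436]
tee [444. 208.] [ 0.0121 -0.024   0.0405]
base 225 [0.017  0.0586 0.0202]
base 260 [0.0177 0.0447 0.0186]
base 330 [0.019  0.0175 0.0154]
base 390 [ 0.02   -0.0049  0.0127]
base 440 [ 0.0208 -0.023   0.0104]
rib normal in plate [0.06  0.958 0.281] [-0.0117  0.0134  0.0458]
14.55 [ 0.3  0.2 -2.4] 0.022457765795311477 [0.51325456 0.18001876 0.11755013]
```

Call:
move_arm --moves "0 0 0 0;0 0 0 0;0 0 0 0;0 0 0 0;0 0 0 0;0 0 0 0;0 0 0 0;0 0 0 0;0 0 0 0;0 0 0 0" --grip 0.275

```text
clock: 15.38
position: [0.5133, 0.1801, 0.1176]
tool_rot: [-3.142, -0.0, 0.044]
force: [-0.7, 0.0, -2.1]
grip_width: 0.0234
```

```bash
python3 tilt.py
```

```text
tee [214. 190.] [0.0108 0.0556 0.0447]
tee [286. 196.] [0.0109 0.0291 0.0432]
tee [361. 203.] [0.0108 0.0028 0.0417]
tee [442. 211.] [ 0.0109 -0.0237  0.0402]
base 225 [0.0142 0.0616 0.0153]
base 260 [0.0151 0.0465 0.0143]
base 330 [0.0175 0.0181 0.0128]
base 390 [ 0.0194 -0.0049  0.0112]
base 440 [ 0.0198 -0.0233  0.009 ]
rib normal in plate [0.097 0.926 0.365] [-0.014   0.0139  0.0437]
15.4333 [-1.1  0.2 -0.9] 0.023508633870933538 [0.513292   0.18006251 0.11755766]
```

Call:
move_arm --moves "0 0 0 0;0 0 0 0;0 0 0 0;0 0 0 0;0 0 0 0;0 0 0 0;0 0 0 0;0 0 0 0;0 0 0 0;0 0 0 0" --grip 0.281

```text
clock: 16.27
position: [0.5133, 0.1801, 0.1175]
tool_rot: [3.142, 0.0, 0.044]
force: [-0.4, 1.5, -1.6]
grip_width: 0.0242
```

```bash
python3 tilt.py
```

```text
tee [217. 188.] [0.0103 0.0558 0.0427]
tee [287. 195.] [0.0103 0.0295 0.0418]
tee [361. 203.] [0.0103 0.003  0.0409]
tee [441. 212.] [ 0.0102 -0.0238  0.04  ]
base 225 [0.0131 0.0627 0.0133]
base 260 [0.0144 0.0471 0.0128]
base 330 [0.0168 0.0183 0.0117]
base 390 [ 0.0189 -0.0049  0.0105]
base 440 [ 0.0194 -0.0234  0.0081]
rib normal in plate [0.065 0.943 0.325] [-0.015   0.0141  0.0428]
16.3167 [-0.2  0.1 -1.2] 0.024214571627046336 [0.51327829 0.18003011 0.11755438]
```

Call:
move_arm --moves "-2 0 -2 0;-10 -2 -16 0;-22 -5 -50 0;-25 -5 -90 0;-25 -5 -120 0;-25 -5 -140 0;-25 -5 -150 0;-25 -5 -150 0;-25 -5 -150 0;-25 -5 -150 0" --grip 1

```text
clock: 17.15
position: [0.4876, 0.1839, 0.2665]
tool_rot: [3.141, 0.001, 0.044]
force: [0.6, -0.0, 0.2]
grip_width: 0.0854
```

Run:
```python
from h import *
z=np.load("last.npz");c,M=z["c"],z["M"]
p=bot.grab_frame("wrist");save(p,"w4.png");t=bot.grab_frame("top");save(t,"t4.png")
cv2.imwrite("pics/v4.png",np.vstack([cv2.resize(p["frame"],(560,350)),cv2.resize(t["frame"][110:270,210:460],(560,250*1))])[:,:,::-1])
for d in bot.pinpoint(p,"blank_center")[:2]: print(d["conf"],d["at"],onplane(p,d["at"],c,M,.023).round(4))
for l in("jaw_face","push_post","stop_face"):
    for d in bot.pinpoint(p,l)[:1]: print(l,d["conf"],d["at"],onplane(p,d["at"],c,M,{"push_post":.045}.get(l,.008)).round(4))
delta([0.5,.1,.3])
```

```text
0.94 [628.6, 316.1] [[-0.1712 -0.2641  0.023 ]]
jaw_face 0.98 [449.5, 177.5] [[-0.052 -0.083  0.008]]
push_post 0.61 [508.5, 209.5] [[-0.0524 -0.1228  0.045 ]]
stop_face 0.62 [244.5, 157.2] [[-0.0529  0.1027  0.008 ]]
t 17.45 pos [0.488  0.1838 0.2671] yaw 0.0436 F [-0.3  0.8  0.3] -> delta mm [  8.3  84.2 -32.8] turn 0
```

View pics/v4.png

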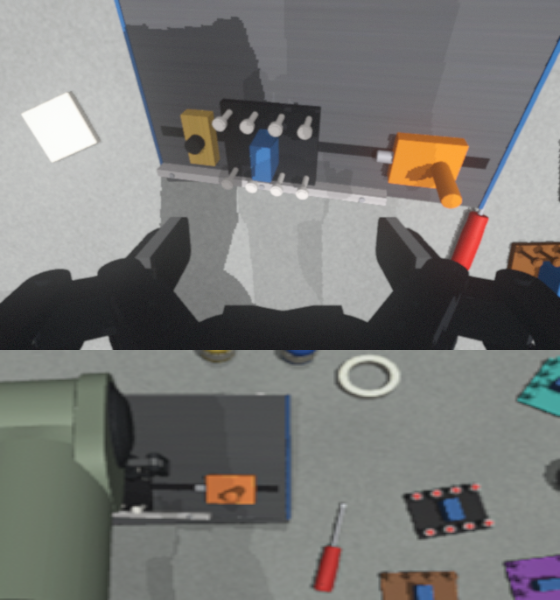

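The upper view shows the carrier resting on the ledge beside the stop (centre ~(265,150)), with the pusher at (428,160) and its nose at (380,156). Nothing else has moved. Now I get ready to push the post.

Run:
```python
from h import *
z=np.load("last.npz");c,M=z["c"],z["M"]
T=c+M@[-.054,-.125,.042]; t=T-M[:,1]*.040
print(T,t);delta(np.r_[t[:2],.267]);delta(t)
```

```text
[0.47809716 0.04107881 0.15256037] [0.47713476 0.00186602 0.16039817]
t 17.45 pos [0.488  0.1838 0.2671] yaw 0.0436 F [-0.3  0.8  0.3] -> delta mm [-18.8 181.3   0.2] turn 0
t 17.45 pos [0.488  0.1838 0.2671] yaw 0.0436 F [-0.3  0.8  0.3] -> delta mm [-18.7 181.2 106.8] turn 0
```

Call:
move_arm --moves "-3 20 0 0;-6 45 0 0;-10 75 0 0;-13 105 0 0;-16 135 0 0;-18 160 0 0;-19 175 5 0;-19 181 20 0;-19 181 45 0;-19 181 70 0" --grip 0 --grip_force 40

```text
clock: 18.28
position: [0.4773, 0.0018, 0.1969]
tool_rot: [-3.141, -0.001, 0.043]
force: [1.1, 1.1, 0.0]
grip_width: -0.0003
```

Call:
move_arm --moves "0 0 15 0;0 0 27 0;0 0 34 0;0 0 37 0;0 0 37 0;0 0 37 0;0 0 37 0;0 0 37 0;0 0 37 0;0 0 37 0"

```text
clock: 19.12
position: [0.4771, 0.0024, 0.1608]
tool_rot: [-3.141, -0.0, 0.044]
force: [0.1, 0.6, 0.7]
grip_width: -0.0004
```

Run:
```python
from h import *
z=np.load("last.npz");c,M=z["c"],z["M"]
p=bot.grab_frame("wrist");save(p,"w5.png");s=bot.observe();print(s["clock"],s["position"],(M.T@(s["position"]-c)).round(4),s["force"])
```

```text
19.1667 [0.47711518 0.00239359 0.16076184] [-0.0539 -0.1646  0.0424] [0.11523374 0.35275207 0.20726162]
```

View pics/w5.png

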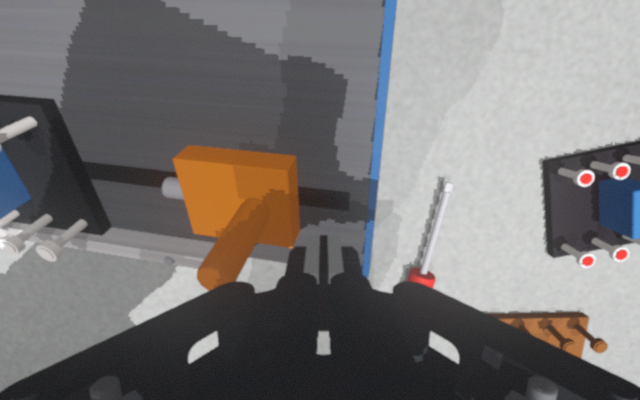

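The view shows the shut fingers at (322,240) level with the post (~(235,245)) and on its -y side. The nose tip is at (163,188) and the carrier's near edge at ~(95,200).

Run:
```python
from h import *
z=np.load("last.npz");c,M=z["c"],z["M"]
p=bot.grab_frame("wrist")
print("nose",onplane(p,[163,188],c,M,.008).round(4),"carrier edge top",onplane(p,[[53,102],[102,228]],c,M,.010).round(4),"jaw",onplane(p,[[177,175]],c,M,.008))
```

```text
nose [[-0.0555 -0.0654  0.008 ]] carrier edge top [[-0.0081 -0.0188  0.01  ]
 [-0.0925 -0.0121  0.01  ]] jaw [[-0.04548398 -0.07673187  0.008     ]]
```

Call:
move_arm --moves "0.3 -4.9 1 0;0.7 -9.8 2 0;1 -14.7 2.9 0;1.3 -19.6 3.9 0;1.7 -24.5 4.9 0;2 -29.4 5.9 0;2.3 -34.3 6.9 0;2.7 -39.2 7.8 0;3 -44 8.8 0;3.2 -47 9.4 0"

```text
clock: 20.05
position: [0.4781, 0.05, 0.151]
tool_rot: [3.142, 0.0, 0.044]
force: [-0.1, -3.0, 1.6]
grip_width: 0.0001
```

```bash
cat > st.py <<'E'
from h import *
z=np.load("last.npz");c,M=z["c"],z["M"]
s=bot.observe();print(s["clock"],"plate pos",(M.T@(s["position"]-c)).round(4),"F plate",(M.T@s["force"]).round(2))
E
python3 st.py
```

```text
20.05 plate pos [-0.0541 -0.1159  0.0423] F plate [ 0.3  -3.25  0.91]
```

Call:
move_arm --moves "0.1 -1.5 0.3 0;0.2 -3 0.6 0;0.3 -4.5 0.9 0;0.4 -6 1.2 0;0.5 -7.5 1.5 0;0.6 -9 1.8 0;0.7 -10.5 2.1 0;0.8 -12 2.4 0;0.9 -13.5 2.7 0;1 -15 3 0"

```text
clock: 20.88
position: [0.4785, 0.0645, 0.1481]
tool_rot: [-3.142, 0.0, 0.044]
force: [-1.0, -2.4, 0.6]
grip_width: -0.0001
```

```bash
python3 st.py
```

```text
20.8833 plate pos [-0.0541 -0.1011  0.0423] F plate [-0.8  -2.52  0.44]
```

Call:
move_arm --moves "0.05 -0.8 0.15 0;0.1 -1.6 0.3 0;0.15 -2.4 0.5 0;0.2 -3.2 0.65 0;0.25 -4 0.8 0;0.3 -4.8 0.95 0;0.4 -5.6 1.1 0;0.4 -6.4 1.3 0;0.5 -7.2 1.45 0;0.5 -8 1.6 0"

```text
clock: 21.72
position: [0.4787, 0.0725, 0.1466]
tool_rot: [3.142, -0.0, 0.044]
force: [0.1, -2.5, -0.3]
grip_width: 0.0001
```

```bash
python3 st.py
```

```text
21.7167 plate pos [-0.0541 -0.093   0.0423] F plate [-0.07 -2.44 -0.78]
```

Call:
move_arm --moves "0 -0.5 0.1 0;0.1 -1 0.2 0;0.1 -1.5 0.3 0;0.1 -2 0.4 0;0.2 -2.5 0.5 0;0.2 -3 0.6 0;0.2 -3.5 0.7 0;0.3 -4 0.8 0;0.3 -4.5 0.9 0;0.3 -5 1 0"

```text
clock: 22.55
position: [0.4788, 0.0775, 0.1456]
tool_rot: [-3.142, -0.0, 0.044]
force: [-0.1, -2.4, 1.7]
grip_width: 0.0
```

```bash
python3 st.py
python3 - <<'E'
from h import *
z=np.load("last.npz");c,M=z["c"],z["M"]
p=bot.grab_frame("wrist");save(p,"w6.png")
E
```

```text
22.55 plate pos [-0.0541 -0.0879  0.0423] F plate [ 0.42 -2.71  1.1 ]
```

View pics/w6.png

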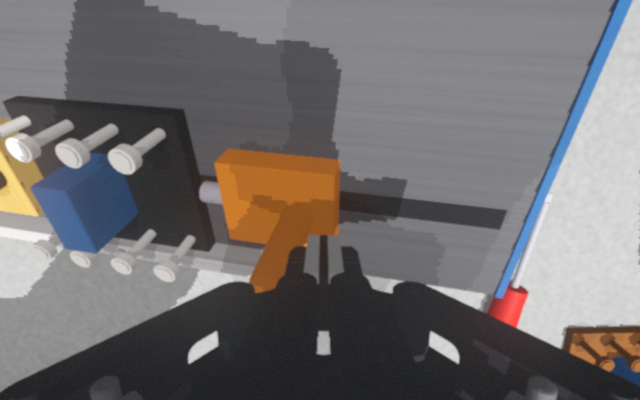

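The nose tip at (203,192) is just meeting the carrier's edge, and the carrier is still slightly short of or askew to the stop. I'll go on in small steps.

Call:
move_arm --moves "0 -0.5 0.1 0;0.1 -1 0.2 0;0.1 -1.5 0.3 0;0.1 -2 0.4 0;0.2 -2.5 0.5 0;0.2 -3 0.6 0;0.2 -3.5 0.7 0;0.3 -4 0.8 0;0.3 -4 0.8 0;0.3 -4 0.8 0"

```text
clock: 23.43
position: [0.4788, 0.0815, 0.1448]
tool_rot: [-3.142, 0.0, 0.044]
force: [-0.9, -1.8, 0.3]
grip_width: -0.0001
```

```bash
python3 st.py
```

```text
23.4333 plate pos [-0.0541 -0.0838  0.0423] F plate [-0.85 -1.86  0.27]
```

Call:
move_arm --moves "0 -0.5 0.1 0;0.1 -1 0.2 0;0.1 -1.5 0.3 0;0.1 -2 0.4 0;0.2 -2.5 0.5 0;0.2 -3 0.6 0;0.2 -3.5 0.7 0;0.3 -4 0.8 0;0.3 -4 0.8 0;0.3 -4 0.8 0"

```text
clock: 24.27
position: [0.479, 0.0855, 0.1439]
tool_rot: [-3.142, 0.0, 0.044]
force: [-0.0, -1.2, 0.2]
grip_width: -0.0003
```

```bash
python3 st.py
```

```text
24.2667 plate pos [-0.0541 -0.0797  0.0423] F plate [-0.02 -1.23 -0.04]
```

Call:
move_arm --moves "0 -0.4 0.1 0;0.1 -0.8 0.2 0;0.1 -1.2 0.3 0;0.1 -1.6 0.3 0;0.2 -2 0.4 0;0.2 -2.4 0.5 0;0.2 -2.8 0.6 0;0.2 -3.2 0.6 0;0.2 -3.6 0.7 0;0.3 -4 0.8 0"

```text
clock: 25.1
position: [0.4791, 0.0895, 0.1432]
tool_rot: [3.142, 0.0, 0.044]
force: [-0.5, -3.1, 1.2]
grip_width: 0.0002
```

```bash
python3 st.py
```

```text
25.1 plate pos [-0.0541 -0.0757  0.0423] F plate [-0.21 -3.33  0.68]
```

Call:
move_arm --moves "0 -0.4 0.1 0;0.1 -0.8 0.2 0;0.1 -1.2 0.3 0;0.1 -1.6 0.3 0;0.2 -2 0.4 0;0.2 -2.4 0.5 0;0.2 -2.8 0.6 0;0.2 -3.2 0.6 0;0.2 -3.6 0.7 0;0.3 -4 0.8 0"

```text
clock: 25.93
position: [0.4792, 0.0935, 0.1424]
tool_rot: [3.142, 0.0, 0.044]
force: [-1.0, -2.6, 0.9]
grip_width: -0.0001
```

```bash
python3 st.py;python3 - <<'E'
from h import *
p=bot.grab_frame("wrist");cv2.imwrite("pics/w7.png",cv2.resize(p["frame"][60:310,0:340],(800,588))[:,:,::-1])
E
```

```text
25.9333 plate pos [-0.0541 -0.0716  0.0423] F plate [-0.79 -2.76  0.66]
```

View pics/w7.png

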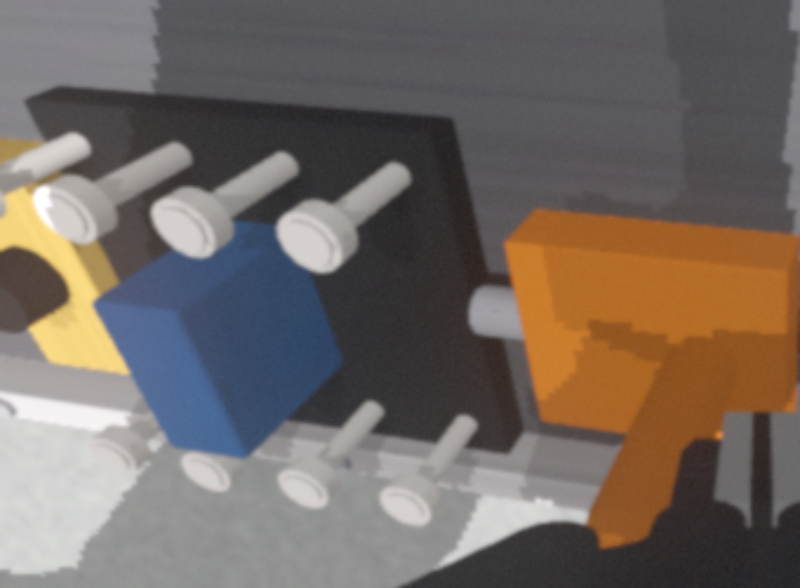

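The nose at (472,310) is now at the carrier's side, and the carrier is close to or against the stop. I'll continue in finer steps.

Call:
move_arm --moves "0 -0.3 0.1 0;0 -0.6 0.1 0;0.1 -0.9 0.2 0;0.1 -1.2 0.2 0;0.1 -1.5 0.3 0;0.1 -1.8 0.4 0;0.1 -2.1 0.4 0;0.2 -2.4 0.5 0;0.2 -2.7 0.5 0;0.2 -3 0.6 0"

```text
clock: 26.82
position: [0.4793, 0.0947, 0.142]
tool_rot: [3.14, 0.0, 0.042]
force: [-3.1, -16.9, 9.4]
grip_width: -0.0001
```

```bash
python3 st.py
```

```text
26.8167 plate pos [-0.0541 -0.0703  0.0422] F plate [ -0.44 -18.44   6.45]
```

Call:
move_arm --moves "0 0.4 -0.1 0;-0.1 0.8 -0.2 0;-0.1 0.8 -0.2 0;-0.1 0.8 -0.2 0;-0.1 0.8 -0.2 0;-0.1 0.8 -0.2 0;-0.1 0.8 -0.2 0;-0.1 0.8 -0.2 0;-0.1 0.8 -0.2 0;-0.1 0.8 -0.2 0"

```text
clock: 27.65
position: [0.4792, 0.0945, 0.1421]
tool_rot: [3.14, 0.0, 0.043]
force: [-2.0, -11.1, 5.9]
grip_width: -0.0004
```

```bash
python3 st.py;python3 - <<'E'
from h import *
p=bot.grab_frame("wrist");cv2.imwrite("pics/w8.png",cv2.resize(p["frame"][60:310,0:340],(800,588))[:,:,::-1])
E
```

```text
27.65 plate pos [-0.0541 -0.0705  0.0422] F plate [ -0.37 -12.06   3.99]
```

View pics/w8.png

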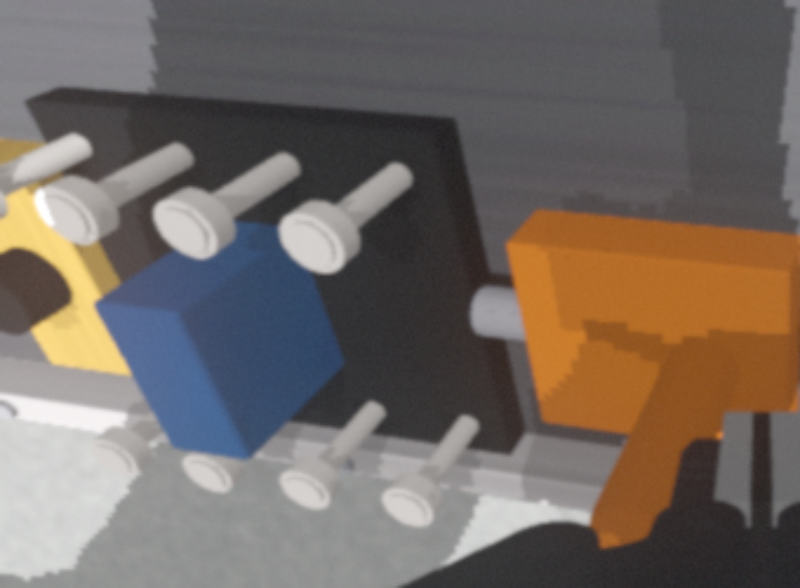

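Now holding about 12 N at the tool, so about 9 N on the carrier; it is seated on the ledge and stop with the nose touching. I'll back straight off and check.

Call:
move_arm --moves "0 1 -0.2 0;-0.2 3 -0.6 0;-0.5 8 -1.6 0;-1 15 -3 0;-1.5 25 -5 0;-2 35 -7 0;-2 40 -15 0;-2 40 -45 0;-2 40 -80 0;-2 40 -110 0"

```text
clock: 28.53
position: [0.4789, 0.0542, 0.2542]
tool_rot: [3.141, 0.0, 0.042]
force: [0.3, 0.6, -0.0]
grip_width: -0.0
```

Call:
move_arm --moves "0 -10 -10 0;5 -30 -15 0;10 -50 -15 0;15 -70 -15 0;20 -90 -15 0;20 -100 -15 0;20 -100 -15 0;20 -100 -15 0;20 -100 -15 0;20 -100 -15 0"

```text
clock: 29.37
position: [0.4945, 0.1551, 0.2672]
tool_rot: [-3.142, -0.0, 0.042]
force: [0.1, 0.5, 0.0]
grip_width: -0.0003
```

```bash
python3 st.py;python3 - <<'E'
from h import *
z=np.load("last.npz");c,M=z["c"],z["M"]
p=bot.grab_frame("wrist");save(p,"w9.png")
L=(cloud(p)-c)@M;f=p["frame"].astype(int);r,g,b=[f[...,i] for i in range(3)];ok=p["z_map"]>0
k=ok&(b>r+40)&(b>g+15)&(L[...,2]>.041)&(L[...,2]<.052)&(abs(L[...,0]+.055)<.05)
q=L[k];print("rib",len(q),cv2.minAreaRect((q[:,:2]*1000).astype(np.float32)),q[:,2].mean())
k=ok&(f.min(-1)>120)&(L[...,2]>.034)&(L[...,2]<.046)&(abs(L[...,0]+.055)<.06)&(abs(L[...,1]-.05)<.08)
n,l,st,ce=cv2.connectedComponentsWithStats(k.astype(np.uint8))
for i in range(1,n):
    if st[i,4]>40: print("tee",L[l==i].mean(0).round(4))
E
```

```text
29.3667 plate pos [ 0.0057 -0.0352  0.1636] F plate [0.12 0.49 0.09]
rib 933 ((-54.39940643310547, 52.45844268798828), (40.65185546875, 20.363109588623047), 0.41607287526130676) 0.04549927227418464
tee [-0.0189  0.0917  0.0387]
tee [-0.019   0.0652  0.0387]
tee [-0.0189  0.0388  0.0388]
tee [-0.0188  0.0122  0.0388]
tee [-0.0885  0.0917  0.0384]
tee [-0.0883  0.0651  0.0386]
tee [-0.0886  0.0388  0.0384]
tee [-0.0885  0.0123  0.0385]
```

View pics/w9.png

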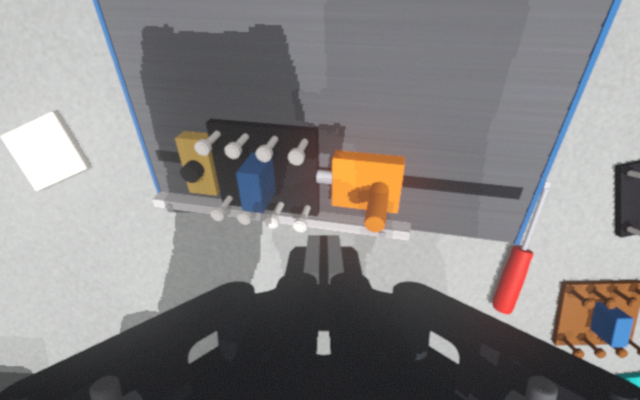

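The carrier is square to within 0.4° and flat, with its centre at plate x = -54 mm. It sits against the ledge and stop, and the nose touches it at (322,178). The robot is clear of everything, so I'm handing in.

```bash
python3 -c "
from workcell import bot
print(bot.job_done())"
```

```text
the job is handed in; nothing more can be done
None
```

The white-tee carrier is pressed home in the corner between ledge and stop, with the pusher left touching it. I handed the job in at about 29.5 s, with the arm clear of everything.

- **Placing:** I gripped the carrier by its rib and set it on the ramp about 30 mm up from the ledge and 33 mm short of the stop. The tool can't tilt, so I eased the fingers open step by step until the carrier lay within about 2° of the plate, then let go. It slid to the ledge by itself but hung up about 15 mm short of the stop, slightly askew.
- **Laying force:** Pressing the carrier onto the slope briefly took about 36 N through the fingers.
- **Pushing:** I slid the pusher up by its post and pressed the carrier home. The tool force peaked at about 18 N, which is about 15 N on the carrier after the 3 N drag. That is above the 8 N asked but under the 20 N limit. I then held about 12 N at the tool, about 9 N on the carrier, before backing off.
- **Last checks:** The carrier lies flat and square within about 0.4°, with its centre at plate x ≈ -54 mm (home is -55 mm). Its measured y is about 52 mm. My two readings of the stop face (about 99 and 103 mm) put home at 49 to 53 mm, so the camera gives its seating along y only to a few millimetres. The sharp rise in force against the stop also shows it is seated. In the last wrist view, nothing else in view looked disturbed; that view did not cover the whole table.

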